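Put the stone axe head away in the propped finds case

TASK

Raise the lid of the grey finds case by its bar until the folding stay inside clicks straight and props it, then lay the stone axe head flat in the empty foam pocket without dropping it. Then push the stay's knee back through so that it folds, and let the lid down without slamming until it is fully shut. Leave the other things on the table and in the case where they are.

Things in the scene. Friction and masses are not known exactly. Their poses are not given: they have to be found in the camera images.
- case: Fixed grey case, 210 (x) x 320 (y) x 80 mm high without its lid, walls 5 mm. Origin: centre of its underside, on the table; x from the front (bar side) to the hinge, z up. Inside is grey foam, its top at z = 64 mm, with two pockets from x = -50 to 75 mm, floor at z = 36 mm: the empty one at y = -115 to -5, one with the clay whorl at y = 13 to 91. The stay is along the left wall, y = 100 to 150 mm.
- lid_hinge (a point): Middle of the lid's hinge line, which runs along the case's y at case x = 105, z = 80 mm. Propped, the lid leans over the case 66 degrees up from level, its free edge at case x = 20, z = 272 mm: a gripper pointing straight down over the empty pocket hits it, one leaning 25 to 40 degrees (pointing down and towards the hinge) fits under it.
- pocket (a point): Centre of the floor of the empty pocket, 125 mm (x) by 110 mm (y), 28 mm deep; axes as the case's. At case x = 12.5, y = -60, z = 36 mm.
- lid_bar (a point): Middle of the round steel bar before the lid's front edge: 10 mm thick, 120 mm long along the case's y, on two posts, 45 mm clear of the edge. Shut, it is at case x = -155, y = 0, z = 84 mm; it moves on a circle of 260 mm about the hinge line and may turn between finger pads. Axes as the lid's: x along the lid towards the hinge, z out of its outer face.
- lid (a joint): Lid angle: 0 shut, growing as it is raised; the straight stay stops it dead at 1.15 rad. The lid (0.5 kg, 210 x 320 x 8 mm) has a damped hinge: let go unpropped, it sinks shut by itself in a few seconds without slamming. Raised to within about 0.03 rad of the stop, the stay's spring draws it up the rest and locks it.
- knee (a joint): Bend of the stay's knee: 0 with its two 80 mm links in line, about 2.03 folded (lid shut). Locked, it rests over centre on a stop at -0.12 and props the lid. A spring of 0.08 N m holds it there; about 3 N on the roller break it. Pushed past a bend of about 0.8 (35 to 45 mm of roller travel) it no longer springs back and the lid sinks.
- knee_roller (a point): Middle of the steel roller (22 mm diameter, 34 mm long along the case's y) at the stay's knee, where it is pushed. Locked, it is at case x = 0, y = 121, z = 123 mm, under the lid. To break the knee push it down and towards the hinge, square to the stay: 0.51 along case x, -0.86 along z (31 degrees from vertical). Lid shut, it lies folded down in the case.
- axe: Loose polished stone axe head, grey-green, 0.2 to 0.4 kg, 100 mm long (x, sharp end at +x), 41 mm wide (y), 36 mm thick (z), parallel sides for the middle 60 mm. Origin: centre of its underside. It lies flat on the table left or right of the case (the tile is on the other side), its x pointing away from the robot within 30 degrees.
- tile: Loose broken red-clay roof tile, about 85 x 95 x 32 mm; origin at the underside. Lies on the other side of the case from the axe head. Leave alone.
- whorl: Loose clay spindle whorl, a disc of 60 mm diameter and 26 mm high, in the case's left pocket. Origin: centre of its underside. Leave alone.
- glue: Loose white glue bottle, 56 mm diameter, 130 mm high, standing to the left. Origin: centre of its underside. Leave alone.
- mouse: Loose black computer mouse, 105 x 62 x 34 mm, to the right. Origin: centre of its underside. Leave alone.
- marker: Loose black marker pen, 130 x 13 x 12 mm, to the right. Origin: centre of its underside. Leave alone.
There are look-alikes about, which are no part of the job. Leave any red or turquoise look-alike of the axe alone.

How it is judged:
On the way, in this order (a step that is already met when the one before it is completed fails the run):
1. the lid is fully raised, its stay locked over centre, and the lid let go (value of joint lid above 1.1 rad and value of joint knee below -0.05 rad and contact force between the fingers and lid below 0.5 N), for 0.2 s.
2. the axe head lies flat in the empty pocket, let go, with the stay still locked (x of axe in the frame of pocket between -0.03 and 0.03 m and y of axe in the frame of pocket between -0.04 and 0.04 m and z of axe in the frame of pocket below 0.01 m and angle between axe's own z axis and vertical below 0.2 rad and contact force between the fingers and axe below 0.2 N and linear speed of axe below 0.03 m/s and value of joint knee below -0.05 rad), for 0.2 s.
3. the knee is broken back and the lid is on its way down (value of joint knee above 0.5 rad and value of joint lid below 1.1 rad), for 0.1 s.
At the end, for the whole second after the job is handed in: The lid is shut (within 0.03 rad) and still, and the axe head lies flat (within 0.2 rad) on the floor of the formerly empty pocket, at rest: its origin within 30 mm along x and 40 mm along y of the pocket's centre and less than 10 mm above its floor (x of axe in the frame of pocket between -0.03 and 0.03 m and y of axe in the frame of pocket between -0.04 and 0.04 m and z of axe in the frame of pocket below 0.01 m and angle between axe's own z axis and vertical below 0.2 rad and value of joint lid below 0.03 rad and velocity of joint lid between -0.05 and 0.05 rad/s and linear speed of axe below 0.03 m/s); the robot touches nothing.
It fails at once if the axe head is dropped into the case (falls free faster than 0.6 m/s there) (horizontal distance between axe and pocket below 0.15 m and height (world z) of axe below 0.15 m and contact force between the fingers and axe below 0.1 N and linear speed of axe above 0.6 m/s).
It fails at once if the lid is slammed (closes faster than 1.5 rad/s over the last 0.4 rad) (value of joint lid below 0.4 rad and velocity of joint lid below -1.5 rad/s).
It fails at once if the tile, the whorl, the glue bottle, the mouse or the marker is moved by more than 25 mm (distance of any of tile, whorl, glue, mouse, marker from where it was at the start of the episode above 0.025 m).
It also fails if it takes over 69 s, if anything falls off the work surface, if the arm or the gripper's body presses on something with over 40 N, if the wrist force passes 120 N, or if a joint passes its speed limit or range.

ROBOT

A 6-joint arm with a two-finger parallel gripper is mounted at the origin on the work surface. World frame = base frame: x ahead of the robot, y to its left, z up, the work surface at z = 0. Lengths are in m, angles in rad, forces in N, time in s.
With the tool pointing down it reaches from about 0.375 to 0.975 m from the base axis. Payload 3.8 kg.
Tool frame: the origin (TCP) lies at the very end of the fingers, on their centre line; the grasp point (between the pads) lies 19 mm behind it; z points along the fingers, y is the line along which they close (so a half turn about z gives the same grasp; the last joint's range is limited). The gripper opens to 85 mm and grips with 20 to 120 N. Pads are 22 mm wide; open, the fingers measure 114 mm over their backs; the gripper's body (76 mm by 85 mm) begins 54 mm behind the grasp point. The pads swing forward as they close: fully open they stand 13 mm farther back than shut.
Start: joints at [1.202, 0.264, 1.604, -0, 1.274, -0.037], TCP at [0.22, 0.638, 0.231] pointing down, gripper open.
Joint ranges: [-2.63, 2.63], [-0.94, 2.18], [0.31, 2.57], [-1.31, 4.45], [0, 2.66], [-2.55, 2.55]. Speed limits (rad/s): [2.57, 2.57, 3.14, 3.14, 3.14, 3.14].

INTERFACE

Orientations are given as a rotation vector (axis times angle).
In Python, from workcell import monitor, viewer, job gives the robot as it stands. The module is installed in compiled form; this text tells all that it offers.
- The arm moves only by the tool step_arm, never from a script. Its argument "series" is one flat list of numbers, 4 for each row, row after row: the shift along the tool's x, y, z in m, then the turn about the tool's z in rad. A call has 1 to 8 rows; each row is the pose to reach, as a shift and turn from the pose commanded when the call began, along the tool's axes at that moment; what a row does not reach only later rows make up. A row lasts 1/8 s, in which the tool goes at most 62.5 mm and 10.7 degrees, less where a joint would pass 70% of its speed; a pose out of reach is approached as far as the arm can. A call with a gripper value outside its range is refused whole. "gripper" is the opening, from 0 (shut) to 1 (fully open), set as the call begins (left out, the last holds). The fingers move at their own pace and stop on an object; "newtons" is the grip in N (left out, the last holds). Time passes only in rows, so rows that repeat a pose let the fingers close. It gives the time, the measured TCP pose, the force, the opening and the grip force at its end, in the units of the state.
- monitor.read_state(): the state, without advancing time (a new reading comes with each control period).
- viewer.read_camera(name): name is "scene" or "side" or "wrist"; returns a dict with "image" (480x640x3 uint8, red, green, blue), "intrinsics" (3x3 intrinsics, pixels), "T" (4x4, takes a point from camera to world coordinates); the wrist camera has in their place "hand_eye" (4x4, takes a point from camera to tool coordinates, whose origin is the TCP and whose axes are the flange's). Camera axes: x right, y up, looking along -z (the intrinsics and any distortion apply to the point x, -y, -z); pixel columns grow to the right and rows downward; lengths in m; the calibration is good to about 2 mm. A picture is of the moment at which its call begins: read the wrist's pose just before it. There is no depth.
- job.finish_job(): hands the job in; it is judged then, once.
Trained networks look in a picture, given as the dict that the camera call returned (one of the last four; its "shot" number tells which), for a name from the list of things; names that differ only in an ending like _2 or _b are one class to them, and where a whole thing is asked for, a point or a joint stands for the part that bears it (a point fixed in the world has none). Each returns a list of dicts, best first, with "score" (0 to 1); they miss things now and then, are a little off and sometimes report something else, mostly with a low value. They report only what shows in the picture. A call takes as long as a camera call. They do not tell look-alikes from the thing itself.
- viewer.boxes_of(picture, label): "extent" ([centre column, centre row, width, height] in pixels, round what is visible of it).
- viewer.spot_point(picture, label): "point" ([column, row] in pixels: a listed point, or the origin of a listed thing).
The state is a dict: "time": time; "q": joint angles; "joint_vel": joint speeds; "joint_torque": joint torques, N m; "tool_pos": TCP position; "tcp_rot": TCP orientation; "wrist_force": force on the tool from outside, world axes, zero at the start; "torque": the same for the moment, N m; "width": opening from 0.0 (shut) to 1.0 (fully open); "grip_force": force on a finger pad.
Only numpy, scipy, OpenCV 4.12 (cv2) and the standard library are available. Lean on these libraries where they do the work, as an engineer would, in place of code of your own. Each camera call takes 0.05 s, during which the arm holds its last target. There are 200 camera calls.

## Working session

There is one attempt and no reset: what is moved stays moved. The work goes in short steps, Python scripts to look and compute and a tool call to move; the robot and the scene stay as the last step left them, time stands still between calls to the robot, and variables do not carry over. Pictures are saved under pics/ and viewed, at most 10 in all, crops included, and the job is handed in when it is done.

Besides the shell and the picture viewer there is one more tool, called after "Emit:" as a command line: name --argument value ..., lists and objects as JSON in quotes. step_arm: Moves the arm, as the interface text tells. Its arguments: {"type":"object","properties":{"series":{"type":"array"},"gripper":{"type":"number"},"newtons":{"type":"number"}},"required":["series"]}

```bash
mkdir -p pics; cat > h.py <<'E'
import numpy as np, cv2
from scipy.spatial.transform import Rotation as R
from workcell import monitor, viewer, job
np.set_printoptions(precision=4,suppress=True)
def cam(n):
    s=monitor.read_state(); p=viewer.read_camera(n)
    if 'T' in p: T=np.array(p['T'])
    else:
        M=np.eye(4); M[:3,:3]=R.from_rotvec(s['tcp_rot']).as_matrix(); M[:3,3]=s['tool_pos']; T=M@np.array(p['hand_eye'])
    p['_T']=T; return p
def ray(p,uv):
    K=np.array(p['intrinsics']); x=np.linalg.solve(K,[uv[0],uv[1],1]); d=p['_T'][:3,:3]@np.array([x[0],-x[1],-x[2]])
    return p['_T'][:3,3],d/np.linalg.norm(d)
def atz(p,uv,z):
    o,d=ray(p,uv); return o+d*(z-o[2])/d[2]
def tri(rs):
    A=0;b=0
    for o,d in rs:
        P=np.eye(3)-np.outer(d,d); A=A+P; b=b+P@o
    return np.linalg.solve(A,b)
def proj(p,X):
    c=np.linalg.inv(p['_T'])@np.append(X,1); u=np.array(p['intrinsics'])@np.array([c[0],-c[1],-c[2]]); return u[:2]/u[2]
def save(p,n): cv2.imwrite('pics/'+n,cv2.cvtColor(p['image'],cv2.COLOR_RGB2BGR))
E
python3 - <<'E'
from h import *
ps={n:cam(n) for n in('scene','side')}
print([k for k in ps['scene']])
im=np.hstack([ps[n]['image'] for n in ps]); im=cv2.resize(im,(800,300),interpolation=cv2.INTER_AREA)
for n in ps: save(ps[n],n+'0.png')
for n,p in ps.items():
    print(n,p['_T'][:3,3],-p['_T'][:3,2])
    for l in('case','lid_bar','lid_hinge','pocket','axe','tile','glue','mouse','marker'):
        print(l,[(np.round(r['point']),round(r['score'],2)) for r in viewer.spot_point(p,l)][:4], [np.round(r['extent']) for r in viewer.boxes_of(p,l)][:4])
E
```

```text
['image', 'intrinsics', 'T', 'shot', '_T']
scene [ 1.5344 -1.169   1.0373] [-0.5524  0.6298 -0.5461]
case [(array([345., 255.]), 0.62)] [array([347., 243., 133.,  83.])]
lid_bar [(array([324., 209.]), 0.74), (array([237., 296.]), 0.69)] [array([348., 231., 124.,  64.])]
lid_hinge [(array([363., 248.]), 0.6)] [array([349., 232., 123.,  55.]), array([348., 245., 128.,  82.])]
pocket [(array([326., 252.]), 0.94)] [array([348., 247., 126.,  85.]), array([347., 232., 125.,  61.])]
axe [(array([230., 263.]), 0.85), (array([176., 309.]), 0.74), (array([386., 203.]), 0.41)] [array([233., 259.,  14.,  15.]), array([237., 292.,  22.,  26.]), array([177., 308.,  42.,  23.])]
tile [(array([387., 201.]), 0.63), (array([271., 339.]), 0.39)] [array([388., 200.,  32.,  18.])]
glue [(array([444., 219.]), 0.6)] [array([447., 201.,  17.,  38.])]
mouse [(array([269., 337.]), 0.65)] [array([271., 333.,  36.,  33.])]
marker [(array([192., 349.]), 0.59)] [array([189., 349.,  45.,  15.])]
side [-0.0453 -1.0495  0.7984] [ 0.4383  0.7312 -0.5226]
case [(array([314., 240.]), 0.64)] [array([308., 232.,  99.,  82.])]
lid_bar [(array([264., 225.]), 0.91)] [array([311., 222.,  99.,  59.])]
lid_hinge [(array([348., 213.]), 0.75)] [array([308., 231.,  99.,  84.]), array([359., 312.,  43.,  19.])]
pocket [] [array([309., 232.,  97.,  83.])]
axe [(array([292., 312.]), 0.85), (array([361., 318.]), 0.63), (array([382., 368.]), 0.6)] [array([380., 364.,  26.,  39.]), array([362., 312.,  46.,  17.])]
tile [(array([241., 205.]), 0.76)] [array([241., 200.,  26.,  21.]), array([309., 231.,  98.,  84.])]
glue [(array([282., 180.]), 0.82)] [array([282., 172.,  17.,  34.])]
mouse [(array([433., 300.]), 0.75)] [array([431., 298.,  41.,  22.])]
marker [(array([448., 361.]), 0.63)] [array([447., 360.,  27.,  35.]), array([310., 219., 101.,  60.])]
```

View pics/scene0.png

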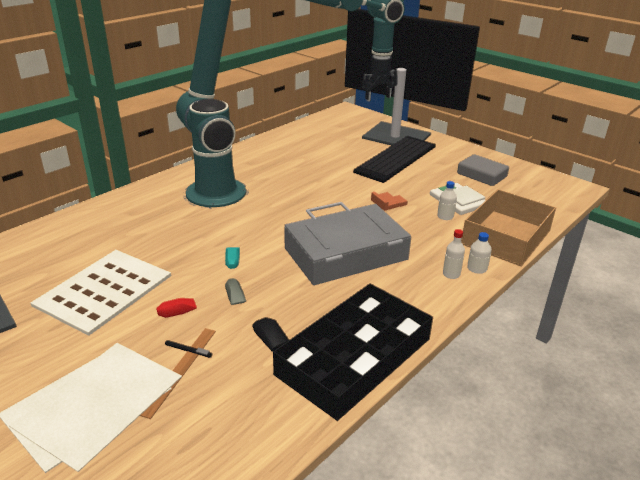

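View pics/side0.png

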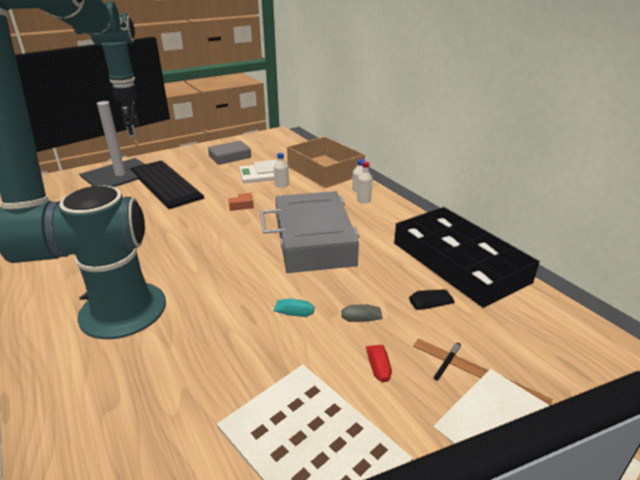

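Three axe shapes appear. The turquoise one is at scene (232,258) / side (294,307) and the red one at scene (177,308) / side (379,362). The grey-green one, at scene (235,292) / side (361,313), fits the description. The case is shut with its bar toward the robot, and the tile is on its left at scene (388,200).

```bash
python3 - <<'E'
from h import *
a=cam('scene');b=cam('side')
for n,u,v in(('bar',(324,209),(264,225)),('hinge',(363,248),(348,213)),('axe',(235,294),(361,316)),('tile',(387,202),(241,205)),('glue',(444,219),(282,180))):
    print(n,tri([ray(a,u),ray(b,v)]))
print('hinge z80',atz(a,(363,248),.08),atz(b,(348,213),.08),'bar z84',atz(a,(324,209),.084),atz(b,(264,225),.084))
print('axe z.018',atz(a,(235,292),.018),atz(b,(361,313),.018))
s=monitor.read_state();print(s)
w=cam('wrist');print(w['hand_eye'],w['intrinsics'])
x0,y0=215,270;cv2.imwrite('pics/crop.png',cv2.resize(cv2.cvtColor(np.vstack([a['image'][240:320,150:270],b['image'][285:385,275:395]]),cv2.COLOR_RGB2BGR),None,fx=3,fy=3,interpolation=cv2.INTER_CUBIC))
E
```

```text
bar [0.4464 0.0841 0.0713]
hinge [ 0.6877 -0.0172  0.0868]
axe [ 0.5044 -0.3451  0.0041]
tile [ 0.4881  0.3741 -0.0041]
glue [0.6919 0.4307 0.0055]
hinge z80 [ 0.683  -0.0118  0.08  ] [ 0.6959 -0.0043  0.08  ] bar z84 [0.4591 0.0703 0.084 ] [0.4371 0.0614 0.084 ]
axe z.018 [ 0.5114 -0.3499  0.018 ] [ 0.5011 -0.3489  0.018 ]
{'time': 2.0, 'q': array([ 1.2021,  0.2639,  1.604 ,  0.    ,  1.2737, -0.0369]), 'joint_vel': array([-0.0003,  0.0002,  0.0003,  0.0001, -0.0002,  0.    ]), 'joint_torque': array([  0.0007, -51.5036, -36.7714,   0.0001,   0.0007,  -0.    ]), 'tool_pos': array([0.2199, 0.6382, 0.2313]), 'tcp_rot': array([-0.5189, -3.0984,  0.    ]), 'wrist_force': array([-0.0348, -0.2093, -0.5766]), 'torque': array([-0.051 ,  0.0239, -0.0273]), 'grip_force': 0.0, 'width': 1.0027612797689238}
[[-0.0005  0.9468  0.3218  0.0825]
 [ 1.      0.0006 -0.0004 -0.0004]
 [-0.0006  0.3218 -0.9468 -0.1432]
 [ 0.      0.      0.      1.    ]] [[363.4372   0.     318.3438]
 [  0.     363.4372 242.1629]
 [  0.       0.       1.    ]]
```

View pics/crop.png

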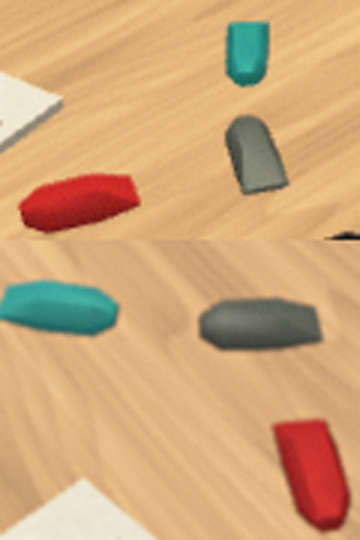

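The crop confirms it: the grey-green axe has its round butt toward the robot and its straight sharp edge away. The turquoise and red ones are the look-alikes. I'll move the wrist camera over the case.

Emit:
step_arm --series '[-0.522,-0.442,-0.17,1.54,-0.522,-0.442,-0.17,1.54,-0.522,-0.442,-0.17,1.54,-0.522,-0.442,-0.17,1.54,-0.522,-0.442,-0.17,1.54,-0.522,-0.442,-0.17,1.54,-0.522,-0.442,-0.17,1.54,-0.522,-0.442,-0.17,1.54]'

```text
time: 3.05
tool_pos: [0.4685, 0.2193, 0.3527]
tcp_rot: [2.497, 1.906, 0.002]
wrist_force: [0.3, 1.1, -0.2]
width: 1.0
grip_force: 0.0
```

Emit:
step_arm --series '[-0.136,0.142,-0.047,0.03,-0.136,0.142,-0.047,0.03,-0.136,0.142,-0.047,0.03,-0.136,0.142,-0.047,0.03,-0.136,0.142,-0.047,0.03]'

```text
time: 3.68
tool_pos: [0.5701, 0.0526, 0.3988]
tcp_rot: [-2.521, -1.873, -0.0]
wrist_force: [0.3, 0.1, -0.3]
width: 0.998
grip_force: 0.0
```

```bash
python3 - <<'E'
from h import *
w=cam('wrist'); save(w,'w1.png'); s=monitor.read_state();print(s['tool_pos'],s['tcp_rot'],s['q'],s['time'])
for l,z in(('lid_bar',.084),('lid_hinge',.08),('case',0),('axe',0),('tile',0)):
    for r in viewer.spot_point(w,l)[:3]: print(l,np.round(r['point']),round(r['score'],2),atz(w,r['point'],z))
E
```

```text
[0.5695 0.0536 0.3985] [-2.5194 -1.8746  0.0006] [0.0497 0.0115 1.5878 0.0009 1.5432 0.3411] 3.725
lid_bar [335. 191.] 0.27 [0.5895 0.0427 0.084 ]
lid_hinge [416. 211.] 0.69 [ 0.6824 -0.0142  0.08  ]
case [334. 192.] 0.59 [0.5867 0.0247 0.    ]
axe [344. 397.] 0.8 [ 0.4979 -0.3467  0.    ]
axe [259. 373.] 0.71 [ 0.3679 -0.2513  0.    ]
```

View pics/w1.png

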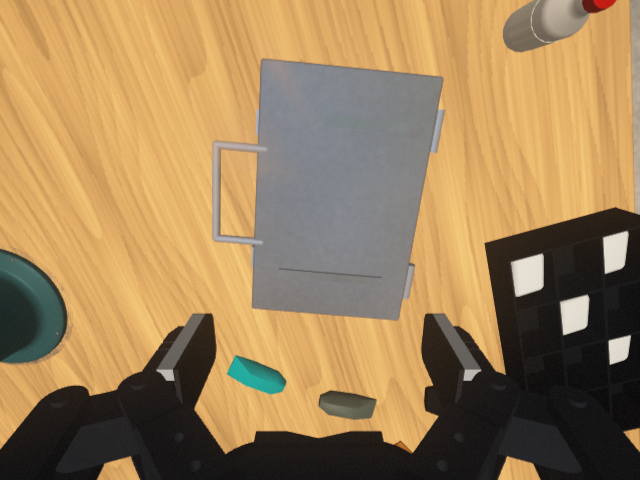

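The wrist view shows the lid corners at (262,59), (442,78), (398,320) and (252,307). The bar runs from (216,143) to (215,240), and the grey axe lies at (319..376, 390..419). I'll fit the case pose to these.

```bash
cat >> h.py <<'E'
def fit2(src,dst):
    a=src.mean(0);b=dst.mean(0);S=(src-a);D=(dst-b)
    th=np.arctan2((S[:,0]*D[:,1]-S[:,1]*D[:,0]).sum(),(S*D).sum())
    c,s=np.cos(th),np.sin(th);Rm=np.array([[c,-s],[s,c]]);t=b-Rm@a
    return th,t,np.linalg.norm(Rm@src.T+t[:,None]-dst.T,axis=0)
E
python3 - <<'E'
from h import *
w=cam('wrist')
uv=[(262,59),(442,78),(398,320),(252,307),(216,143),(215,240)]
zs=[.088]*4+[.084]*2
D=np.array([atz(w,u,z)[:2] for u,z in zip(uv,zs)])
S=np.array([(-105,160),(105,160),(105,-160),(-105,-160),(-155,60),(-155,-60)])/1000
for k in (4,6): print(fit2(S[:k],D[:k]))
print(D)
th,t,_=fit2(S,D)
print('bar',D[4:].mean(0))
for u in[(319,398),(376,406)]: print('axe end',atz(w,u,.018),atz(w,u,.03))
# verify with scene/side
def C(x,y,z): c,s=np.cos(th),np.sin(th); return np.array([t[0]+c*x-s*y,t[1]+s*x+c*y,z])
for n in('scene','side'):
    p=cam(n); print(n,[np.round(proj(p,C(*q))) for q in((-.105,.16,.088),(.105,.16,.088),(.105,-.16,.088),(-.105,-.16,.088),(-.155,.06,.084),(-.155,-.06,.084))])
# exact contour of axe in wrist: threshold grey vs wood saturation
hsv=cv2.cvtColor(w['image'],cv2.COLOR_RGB2HSV)
m=np.zeros((480,640),np.uint8); m[380:428,305:390]=(hsv[380:428,305:390,1]<85)*255
n,l,st,ce=cv2.connectedComponentsWithStats(m);i=1+st[1:,4].argmax();print(st[i],ce[i])
pts=np.argwhere(l==i)[:,::-1]; W=np.array([atz(w,q,.025)[:2] for q in pts])
c,sz,an=cv2.minAreaRect((W*1000).astype(np.float32));print('axe rect',c,sz,an)
E
```

```text
(np.float64(-0.38275234566659594), array([0.5869, 0.0275]), array([0.0026, 0.0033, 0.0017, 0.0032]))
(np.float64(-0.38145824303782083), array([0.5864, 0.0273]), array([0.0027, 0.0028, 0.0019, 0.0037, 0.0018, 0.0036]))
[[ 0.5503  0.2128]
 [ 0.741   0.1355]
 [ 0.6242 -0.1584]
 [ 0.4322 -0.0797]
 [ 0.4655  0.1424]
 [ 0.4179  0.0266]]
bar [0.4417 0.0845]
axe end [ 0.4596 -0.3182  0.018 ] [ 0.4626 -0.3079  0.03  ]
axe end [ 0.5527 -0.3644  0.018 ] [ 0.5536 -0.353   0.03  ]
scene [array([375., 202.]), array([410., 234.]), array([313., 259.]), array([283., 223.]), array([340., 202.]), array([306., 209.])]
side [array([274., 195.]), array([336., 190.]), array([358., 240.]), array([284., 247.]), array([261., 212.]), array([264., 231.])]
[ 319  392   57   28 1172] [346.6715 405.7329]
axe rect (501.9404602050781, -342.3956298828125) (52.32495880126953, 97.7505874633789) 61.124454498291016
```

Emit:
step_arm --series '[-0.007,-0.131,0.15,0.09,-0.007,-0.131,0.15,0.09,-0.007,-0.131,0.2,0.09,-0.007,-0.131,0.25,0.09,-0.007,-0.131,0.29,0.09,-0.007,-0.131,0.29,0.09]' --gripper 0.4 --newtons 40

```text
time: 4.88
tool_pos: [0.4381, 0.0837, 0.1049]
tcp_rot: [-2.598, -1.759, 0.012]
wrist_force: [-0.8, 0.4, 0.1]
width: 0.401
grip_force: 0.0
```

```bash
python3 - <<'E'
from h import *
w=cam('wrist'); save(w,'w2.png'); s=monitor.read_state();print(s['tool_pos'],s['tcp_rot'],s['time'])
E
```

```text
[0.4391 0.0838 0.1052] [-2.5987 -1.7596  0.0099] 4.925
```

View pics/w2.png

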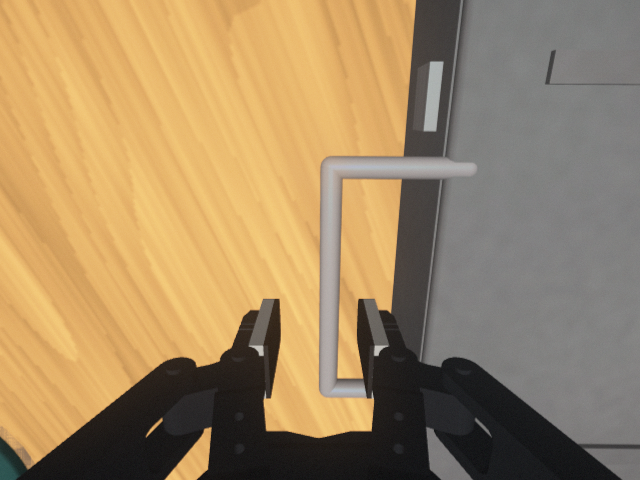

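The bar sits between the pads at column 329, spanning rows 165–388, so it is nearly centred. I'll descend and grip.

Emit:
step_arm --series '[0.006,0.003,0.04,0,0.006,0.003,0.04,0,0.006,0.003,0.04,0]'

```text
time: 5.3
tool_pos: [0.4497, 0.0886, 0.0713]
tcp_rot: [2.601, 1.76, 0.005]
wrist_force: [1.1, -1.7, -0.5]
width: 0.404
grip_force: 0.0
```

Emit:
step_arm --series '[0,0,0,0,0,0,0,0,0,0,0,0,0,0,0,0]' --gripper 0.0 --newtons 40

```text
time: 5.8
tool_pos: [0.446, 0.0896, 0.0708]
tcp_rot: [-2.6, -1.757, 0.002]
wrist_force: [-8.8, 5.6, 10.8]
width: 0.101
grip_force: 39.1
```

```bash
python3 - <<'E'
from h import *
s=monitor.read_state();print(s['tool_pos'],s['tcp_rot'],s['time'],s['width'],s['grip_force'],s['wrist_force'])
y=R.from_rotvec(s['tcp_rot']).as_matrix()[:,1]; print(np.degrees(np.arctan2(y[1],y[0])))
a0=np.arctan2(.004,-.26); r=.26
for th in np.arange(.1,1.26,.1): print(round(th,2), np.round([r-r*np.cos(th), -r*np.sin(th)],3))
E
```

```text
[0.446  0.0896 0.0708] [-2.5999 -1.7568  0.0018] 5.8 0.1012603901666548 39.117876291275024 [-8.7682  5.5933 10.8375]
-21.905282301431555
0.1 [ 0.001 -0.026]
0.2 [ 0.005 -0.052]
0.3 [ 0.012 -0.077]
0.4 [ 0.021 -0.101]
0.5 [ 0.032 -0.125]
0.6 [ 0.045 -0.147]
0.7 [ 0.061 -0.167]
0.8 [ 0.079 -0.187]
0.9 [ 0.098 -0.204]
1.0 [ 0.12  -0.219]
1.1 [ 0.142 -0.232]
1.2 [ 0.166 -0.242]
```

Emit:
step_arm --series '[0,0.001,-0.026,0,0,0.005,-0.052,0,0,0.012,-0.077,0,0,0.021,-0.101,0,0,0.032,-0.125,0,0,0.045,-0.147,0,0,0.061,-0.167,0,0,0.079,-0.187,0]'

```text
time: 6.8
tool_pos: [0.5188, 0.0601, 0.2568]
tcp_rot: [-2.598, -1.758, 0.003]
wrist_force: [-3.6, 3.0, -1.9]
width: 0.097
grip_force: 38.9
```

Emit:
step_arm --series '[0,0.019,-0.017,0,0,0.041,-0.032,0,0,0.052,-0.039,0,0,0.063,-0.045,0,0,0.07,-0.049,0,0,0.075,-0.051,0,0,0.076,-0.052,0,0,0.076,-0.052,0]'

```text
time: 7.8
tool_pos: [0.5912, 0.0308, 0.3102]
tcp_rot: [2.602, 1.76, 0.002]
wrist_force: [-4.1, 0.9, 7.0]
width: 0.097
grip_force: 40.7
```

```bash
python3 - <<'E'
from h import *
s=monitor.read_state();print(s['tool_pos'],s['tcp_rot'],s['time'],s['width'],s['grip_force'],s['wrist_force'])
a=cam('scene');b=cam('side'); cv2.imwrite('pics/l1.png',cv2.cvtColor(np.hstack([cv2.resize(a['image'][90:330,230:470],(400,400)),cv2.resize(b['image'][60:300,200:440],(400,400))]),cv2.COLOR_RGB2BGR))
E
```

```text
[0.5912 0.0308 0.3102] [2.6016 1.7601 0.0019] 7.8 0.09723500888385046 40.678752064704895 [-4.1127  0.8844  7.0244]
```

View pics/l1.png

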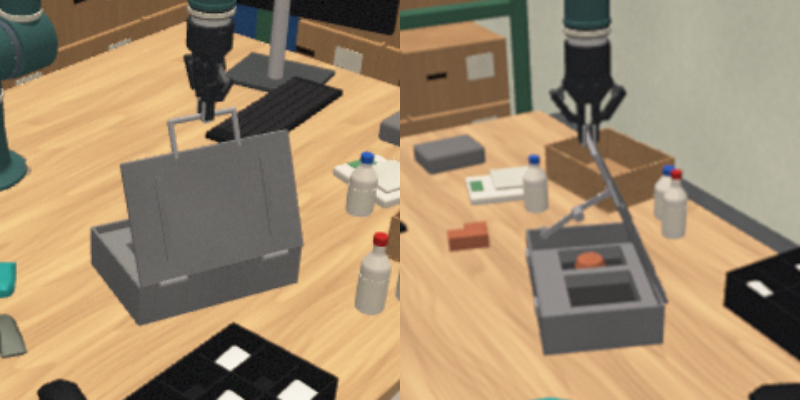

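The side view shows the stay looking straight, with the roller at crop (577,212), and the TCP moved as expected for 1.15 rad. I'll release and rise.

Emit:
step_arm --series '[0,0,0,0,0,0,0,0,0,0,0,0,0,0,-0.05,0,0,-0.02,-0.1,0,0,-0.05,-0.1,0]' --gripper 0.5

```text
time: 8.65
tool_pos: [0.5469, 0.0493, 0.4133]
tcp_rot: [2.598, 1.757, 0.012]
wrist_force: [-0.3, 0.6, -0.7]
width: 0.499
grip_force: 0.0
```

```bash
python3 - <<'E'
from h import *
s=monitor.read_state();print(s['tool_pos'],s['tcp_rot'],s['time'],s['q'])
a=cam('scene');b=cam('side')
th=-.3815;t=(.5865,.0274)
def C(x,y,z): c,s=np.cos(th),np.sin(th); return np.array([t[0]+c*x-s*y,t[1]+s*x+c*y,z])
for l in('lid_bar','knee_roller','pocket'):
    A=viewer.spot_point(a,l)[:2];B=viewer.spot_point(b,l)[:2]
    print(l,[(np.round(r['point']),round(r['score'],2)) for r in A],[(np.round(r['point']),round(r['score'],2)) for r in B])
print('exp',[ (np.round(proj(a,P)),np.round(proj(b,P))) for P in (C(-.003,0,.319),C(0,.121,.123),C(.0125,-.06,.036))])
E
```

```text
[0.5469 0.0493 0.4133] [2.5984 1.7569 0.0123] 8.65 [ 0.0447 -0.0407  1.6132 -0.0001  1.5598  0.4264]
lid_bar [(array([348., 159.]), 0.86)] [(array([314., 145.]), 0.73), (array([284., 182.]), 0.19)]
knee_roller [] [(array([309., 184.]), 0.64), (array([314., 147.]), 0.58)]
pocket [(array([361., 252.]), 0.16)] [(array([322., 238.]), 0.59)]
exp [(array([350., 157.]), array([311., 144.])), (array([382., 210.]), array([307., 188.])), (array([330., 249.]), array([320., 240.]))]
```

The lid stays propped. I'll move over the axe and take a look.

Emit:
step_arm --series '[-0.06,0.0,0,-0.19,-0.12,0.0,0,-0.37,-0.18,0.01,0,-0.56,-0.24,0.03,0,-0.74,-0.3,0.05,0.02,-0.93,-0.345,0.08,0.05,-1.11,-0.374,0.1,0.1,-1.3,-0.374,0.1,0.15,-1.48]'

```text
time: 10.05
tool_pos: [0.4994, -0.3379, 0.2617]
tcp_rot: [0.828, 3.027, -0.003]
wrist_force: [0.1, 0.3, 0.4]
width: 0.5
grip_force: 0.0
```

Emit:
step_arm --series '[0,0,0,0,0,0,0,0]' --gripper 1.0

```text
time: 10.3
tool_pos: [0.4991, -0.3342, 0.2637]
tcp_rot: [0.837, 3.027, -0.0]
wrist_force: [0.4, 0.0, 0.9]
width: 0.899
grip_force: 0.0
```

```bash
python3 - <<'E'
from h import *
w=cam('wrist'); s=monitor.read_state();print(s['tool_pos'],s['tcp_rot'],s['time'],s['q'])
save(w,'w3.png')
hsv=cv2.cvtColor(w['image'],cv2.COLOR_RGB2HSV)
print([(np.round(r['point']),r['score'],atz(w,r['point'],0)) for r in viewer.spot_point(w,'axe')],[np.round(r['extent']) for r in viewer.boxes_of(w,'axe')])
E
```

```text
[ 0.4999 -0.3344  0.2654] [ 0.8349  3.0248 -0.0018] 10.35 [-0.6311  0.1038  1.729   0.0002  1.305  -1.6633]
[(array([306., 208.]), 0.93, array([ 0.5044, -0.3539,  0.    ])), (array([330.,  40.]), 0.64, array([ 0.3712, -0.2434,  0.    ])), (array([174., 223.]), 0.63, array([ 0.441 , -0.4951,  0.    ])), (array([357., 346.]), 0.42, array([ 0.6963, -0.3937,  0.    ]))] [array([309., 207.,  43.,  86.]), array([167., 229.,  92.,  48.]), array([334.,  48.,  57.,  92.])]
```

View pics/w3.png

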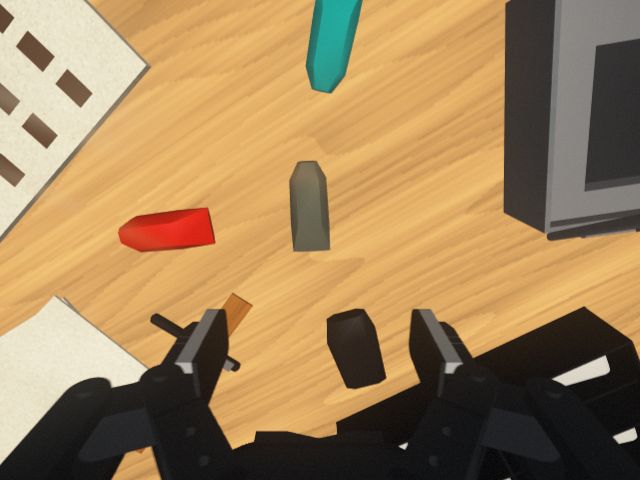

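The view shows the grey axe from its butt at (309,161) to its edge at (311,250), nearly parallel to the tool x axis. Next I'll work out the grasp offset.

```bash
python3 - <<'E'
from h import *
s=monitor.read_state(); M=R.from_rotvec(s['tcp_rot']).as_matrix(); p0=np.array(s['tool_pos'])
w=cam('wrist')
for u,z in(((309,161),.018),((311,250),.018),((311,250),.0),((293,250),.0),((329,250),.0),((290,190),.018),((326,190),.018),((292,225),.018),((328,225),.018)):
    X=atz(w,u,z); print(u,z,X, M.T@(X-p0))
print(np.degrees(np.arctan2(M[1,1],M[0,1])))
E
```

```text
(309, 161) 0.018 [ 0.4619 -0.3233  0.018 ] [ 0.0401 -0.01    0.2481]
(311, 250) 0.018 [ 0.5488 -0.3734  0.018 ] [-0.0601 -0.0086  0.2487]
(311, 250) 0.0 [ 0.5543 -0.3771  0.    ] [-0.0667 -0.0089  0.2667]
(293, 250) 0.0 [ 0.5432 -0.3957  0.    ] [-0.0667 -0.0305  0.2667]
(329, 250) 0.0 [ 0.5653 -0.3586 -0.    ] [-0.0667  0.0127  0.2667]
(290, 190) 0.018 [ 0.4777 -0.357   0.018 ] [ 0.0092 -0.0308  0.2483]
(326, 190) 0.018 [ 0.4977 -0.3235  0.018 ] [0.0092 0.0082 0.2482]
(292, 225) 0.018 [ 0.5123 -0.3762  0.018 ] [-0.0303 -0.0296  0.2485]
(328, 225) 0.018 [ 0.533  -0.3416  0.018 ] [-0.0303  0.0107  0.2485]
59.22166312336122
```

Emit:
step_arm --series '[0.014,-0.01,0.06,-0.04,0.014,-0.01,0.12,-0.04,0.014,-0.01,0.18,-0.04,0.014,-0.01,0.22,-0.04,0.014,-0.01,0.245,-0.04,0.014,-0.01,0.255,-0.04,0.014,-0.01,0.255,-0.04]' --gripper 1.0

```text
time: 11.38
tool_pos: [0.4822, -0.3357, 0.0084]
tcp_rot: [0.772, 3.044, -0.001]
wrist_force: [0.5, 0.0, -0.5]
width: 0.998
grip_force: 0.0
```

```bash
python3 - <<'E'
from h import *
s=monitor.read_state();print(s['tool_pos'],s['tcp_rot'],s['wrist_force'])
w=cam('wrist');save(w,'w4.png')
E
```

```text
[ 0.4822 -0.3357  0.0084] [ 0.7719  3.0441 -0.0007] [ 0.5252  0.0062 -0.4578]
```

View pics/w4.png

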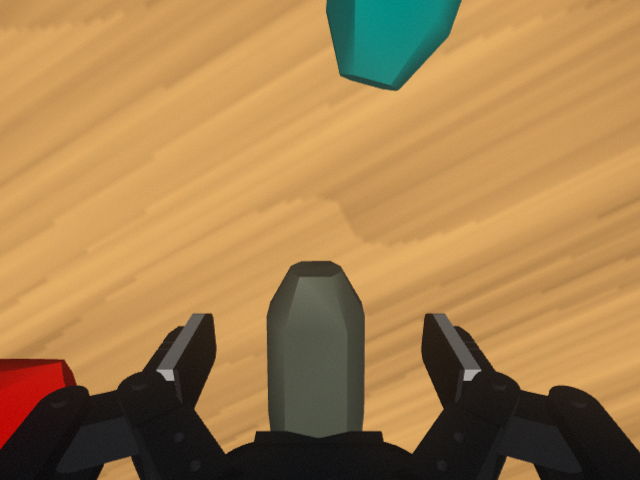

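The axe is centred between the pads, with its sides at columns 268–363 and the pads at 213 and 424. I'll grip and lift.

Emit:
step_arm --series '[0,0,0,0,0,0,0,0,0,0,0,0,0,0,0,0,0,0,0,0,0,0,-0.03,0]' --gripper 0.0 --newtons 80

```text
time: 12.18
tool_pos: [0.4786, -0.3334, 0.0347]
tcp_rot: [-0.771, -3.039, -0.005]
wrist_force: [0.4, -0.1, -3.4]
width: 0.465
grip_force: 81.3
```

```bash
python3 - <<'E'
from h import *
s=monitor.read_state();print(s['tool_pos'],s['tcp_rot'],s['wrist_force'],s['torque'],s['width'],s['grip_force'],s['time'])
th=-.3815;t=np.array((.5865,.0274)); c,n=np.cos(th),np.sin(th); Rc=np.array([[c,-n],[n,c]])
M=R.from_rotvec(s['tcp_rot']).as_matrix()
print('case xy of tcp',Rc.T@(np.array(s['tool_pos'])[:2]-t), 'tool y ang',np.degrees(np.arctan2(M[1,1],M[0,1])), 'case y',np.degrees(th)+90)
for x,y in((-.05,-.06),(-.05,-.07),(-.12,-.07)):
    X=t+Rc@[x,y]; print((x,y),X,M[:2,:2].T@(X-np.array(s['tool_pos'])[:2]))
E
```

```text
[ 0.4786 -0.3334  0.0347] [-0.771  -3.0385 -0.0046] [ 0.3674 -0.1425 -3.3878] [0.0113 0.0215 0.0315] 0.4651193858332718 81.3497543334961 12.175
case xy of tcp [ 0.0342 -0.375 ] tool y ang 61.52495586353093 case y 68.1416601157591
(-0.05, -0.06) [ 0.5178 -0.0097] [0.1199 0.3032]
(-0.05, -0.07) [ 0.514 -0.019] [0.1187 0.2933]
(-0.12, -0.07) [0.4491 0.0071] [0.1883 0.2852]
```

Emit:
step_arm --series '[0,0,-0.055,0,0.04,0.02,-0.1,0,0.1,0.07,-0.1,-0.04,0.122,0.125,-0.1,-0.115,0.122,0.18,-0.1,-0.115,0.122,0.23,-0.1,-0.115,0.122,0.278,-0.1,-0.115,0.122,0.278,-0.1,-0.115]'

```text
time: 13.18
tool_pos: [0.507, -0.03, 0.1367]
tcp_rot: [-0.589, -3.085, -0.001]
wrist_force: [0.0, -0.4, -3.8]
width: 0.462
grip_force: 82.0
```

```bash
python3 - <<'E'
from h import *
s=monitor.read_state();print(s['tool_pos'],s['tcp_rot'],s['wrist_force'],s['width'],s['time'])
th=-.3815;t=np.array((.5865,.0274)); c,n=np.cos(th),np.sin(th); Rc=np.array([[c,-n],[n,c]])
M=R.from_rotvec(s['tcp_rot']).as_matrix()
print('case xy of tcp',Rc.T@(np.array(s['tool_pos'])[:2]-t), 'tool y ang',np.degrees(np.arctan2(M[1,1],M[0,1])))
b=cam('side'); w=cam('wrist')
cv2.imwrite('pics/p1.png',cv2.cvtColor(np.hstack([cv2.resize(b['image'][100:280,220:400],(480,480),interpolation=cv2.INTER_CUBIC),w['image'][:,160:480]]),cv2.COLOR_RGB2BGR))
E
```

```text
[ 0.507  -0.03    0.1367] [-0.5891 -3.0848 -0.0012] [ 0.0251 -0.3747 -3.8079] 0.4622377015285321 13.175
case xy of tcp [-0.0524 -0.0829] tool y ang 68.37676361199352
```

View pics/p1.png

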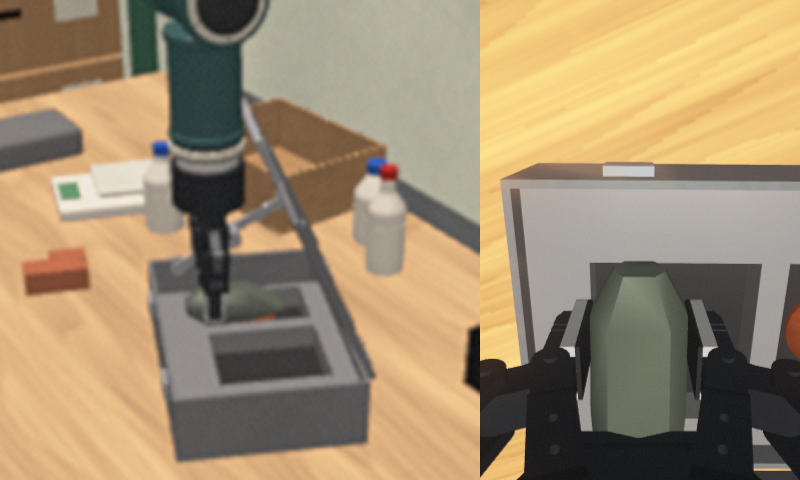

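The side view shows the axe held level over the front of the empty pocket, with the gripper clear of the lid and bar. The wrist view agrees. I'll lower onto the foam.

Emit:
step_arm --series '[0,0,0.025,0,0,0,0.045,0,0,0,0.056,0,0,0,0.062,0,0,0,0.062,0]'

```text
time: 13.9
tool_pos: [0.5064, -0.0333, 0.0753]
tcp_rot: [-0.597, -3.084, 0.0]
wrist_force: [0.6, -0.1, -3.3]
width: 0.465
grip_force: 82.1
```

Emit:
step_arm --series '[0,0,0.003,0,0,0,0.003,0]'

```text
time: 14.15
tool_pos: [0.507, -0.0329, 0.0729]
tcp_rot: [0.596, 3.084, 0.0]
wrist_force: [0.1, 0.3, -3.2]
width: 0.464
grip_force: 82.1
```

Emit:
step_arm --series '[0,0,0,0,0,0,0,0,0,0,0,0,0,0,0,0]' --newtons 20

```text
time: 14.65
tool_pos: [0.5069, -0.0329, 0.0728]
tcp_rot: [0.596, 3.084, 0.0]
wrist_force: [-0.7, 1.4, 0.0]
width: 0.465
grip_force: 82.1
```

Emit:
step_arm --series '[0,0,0,0,0,0,0,0,0,0,0,0,0,0,0,0]' --gripper 0.65

```text
time: 15.15
tool_pos: [0.5067, -0.0329, 0.0725]
tcp_rot: [0.596, 3.084, 0.0]
wrist_force: [0.0, 0.2, 0.6]
width: 0.654
grip_force: 0.0
```

```bash
python3 - <<'E'
from h import *
s=monitor.read_state();print(s['tool_pos'],s['wrist_force'],s['width'],s['grip_force'],s['time'])
w=cam('wrist');save(w,'w5.png')
print([(np.round(r['point']),round(r['score'],2)) for r in viewer.spot_point(w,'axe')],[np.round(r['extent']) for r in viewer.boxes_of(w,'axe')])
b=cam('side');print([(np.round(r['extent']),round(r['score'],2)) for r in viewer.boxes_of(b,'axe')]);save(b,'b5.png')
E
```

```text
[ 0.5067 -0.0329  0.0725] [0.0101 0.214  0.5527] 0.6535103582032523 0.0 15.15
[(array([318., 338.]), 0.73)] [array([318., 356.,  98., 118.])]
[(array([380., 362.,  26.,  38.]), 0.81), (array([307., 236.,  28.,  15.]), 0.56), (array([293., 306.,  42.,  22.]), 0.55)]
```

Emit:
step_arm --series '[0,0,-0.03,0,0,0,-0.06,0,0.03,0,-0.06,0,0.052,0,-0.06,0]'

```text
time: 15.9
tool_pos: [0.4579, -0.0133, 0.1329]
tcp_rot: [0.596, 3.084, 0.0]
wrist_force: [-0.5, -0.5, -0.0]
width: 0.649
grip_force: 0.0
```

Emit:
step_arm --series '[0,0,0,0,0,0,0,0,0,0,0,0,0,0,0,0]' --gripper 0.0

```text
time: 16.4
tool_pos: [0.4589, -0.0137, 0.1324]
tcp_rot: [0.597, 3.084, -0.0]
wrist_force: [0.5, 0.8, 0.3]
width: -0.002
grip_force: 0.0
```

```bash
python3 - <<'E'
from h import *
s=monitor.read_state();print(s['tool_pos'],s['wrist_force'],s['width'],s['time'])
w=cam('wrist');save(w,'w6.png')
th=-.3815;t=np.array((.5865,.0274)); c,n=np.cos(th),np.sin(th); Rc=np.array([[c,-n],[n,c]])
print('case',Rc.T@(np.array(s['tool_pos'])[:2]-t))
for l in ('axe','pocket'): print([(np.round(r['point']),round(r['score'],2)) for r in viewer.spot_point(w,l)],[np.round(r['extent']) for r in viewer.boxes_of(w,l)])
E
```

```text
[ 0.4589 -0.0137  0.1324] [0.5044 0.8462 0.2582] -0.0021262338176308957 16.4
case [-0.1031 -0.0857]
[(array([  8., 233.]), 0.56)] [array([ 14., 240.,  28., 121.]), array([318., 401.,  14.,   8.])]
[] [array([416., 353., 448., 253.])]
```

View pics/w6.png

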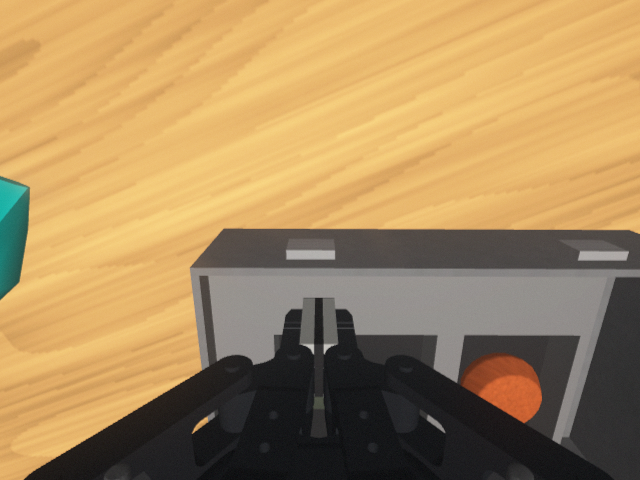

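The gripper is closed above the front of the case. The pocket's front edge is at row 335, the whorl at (502,388), and a sliver of the axe shows at (318,400–438), so the butt already lies inside the pocket. I'll turn that into case coordinates.

```bash
python3 - <<'E'
from h import *
w=cam('wrist')
th=-.3815;t=np.array((.5865,.0274)); c,n=np.cos(th),np.sin(th); Rc=np.array([[c,-n],[n,c]])
for u,z in(((274,335),.064),((436,335),.064),((463,335),.064),((318,397),.036),((318,397),.05),((318,397),.064),((318,397),.08)):
    print(u,z,Rc.T@(atz(w,u,z)[:2]-t))
I=w['image']; print([tuple(I[r,318]) for r in range(340,445,6)])
for r in (345,360,380,400,420): print(r,[ (cc,tuple(int(v) for v in I[r,cc])) for cc in (280,300,310,318,326,380,400,420)])
b=cam('side'); hb=cv2.cvtColor(b['image'],cv2.COLOR_RGB2HSV)
P=lambda x,y,z: np.round(proj(b,np.append(t+Rc@[x,y],z)))
print([P(x,y,.064) for x in(-.05,.075) for y in(-.115,-.005)])
print([(np.round(r['extent']),round(r['score'],2)) for r in viewer.boxes_of(b,'axe')])
G=b['image'][232:256:2,285:345:4].astype(int)
for row in G: print(' '.join('%3d%+d'%(p.mean(),p[1]-p[2]) for p in row))
E
```

```text
(274, 335) 0.064 [-0.0482 -0.1159]
(436, 335) 0.064 [-0.0481 -0.0068]
(463, 335) 0.064 [-0.0481  0.0114]
(318, 397) 0.036 [ 0.0284 -0.0864]
(318, 397) 0.05 [ 0.0159 -0.0863]
(318, 397) 0.064 [ 0.0033 -0.0863]
(318, 397) 0.08 [-0.011  -0.0863]
[(np.uint8(32), np.uint8(29), np.uint8(31)), (np.uint8(48), np.uint8(49), np.uint8(48)), (np.uint8(51), np.uint8(50), np.uint8(51)), (np.uint8(49), np.uint8(47), np.uint8(50)), (np.uint8(49), np.uint8(47), np.uint8(47)), (np.uint8(46), np.uint8(45), np.uint8(45)), (np.uint8(49), np.uint8(50), np.uint8(49)), (np.uint8(46), np.uint8(47), np.uint8(46)), (np.uint8(47), np.uint8(44), np.uint8(45)), (np.uint8(43), np.uint8(41), np.uint8(43)), (np.uint8(79), np.uint8(82), np.uint8(72)), (np.uint8(76), np.uint8(81), np.uint8(69)), (np.uint8(49), np.uint8(47), np.uint8(48)), (np.uint8(49), np.uint8(49), np.uint8(48)), (np.uint8(50), np.uint8(50), np.uint8(49)), (np.uint8(48), np.uint8(49), np.uint8(47)), (np.uint8(50), np.uint8(48), np.uint8(48)), (np.uint8(21), np.uint8(21), np.uint8(22))]
345 [(280, (44, 44, 43)), (300, (32, 31, 34)), (310, (196, 193, 
[... 1407 characters left out ...]
44+3  89+5  63+6  69+9  71+8  74+8  75+9  60+2  56+0  64+2  74+1  87+2
140+3 143+3 143+2 144+2 134+2  52+3  63+6  76+7  82+6 101+5 114+3 124+3 131+2 144+2 143+3
137+2 143+2 142+2 143+1 141+3 122+0 129+2 137+2 144+2 143+2 142+3 142+2 137+1 135+2 127+1
135+3 143+3 144+2 144+3 144+2 144+2 141+1 137+3 133+1 120+1 111+1 101+1  96+1  86+1  86+0
129+3 140+1 139+3 130+1 121+3 110+1 102+2  91+1  85+2  83+2  82+0  84+0  86+0  82+0  83+2
102+0 100+3  93+2  87+1  85+0  85+1  85+0  81+0  83+1  85+1  84+1  85+1  82+0  84+1  86+1
 82-1  87+0  87+0  86+0  87+0  84+1  84+0  83+0  82+1  85+1  84+3  84+2  85+1  85+1  86+0
 81+0  88+1  86+0  86+1  87+0  84+1  86+1  84+1  84+1  84+1  84-1  82+1  85+1  86+2  84+1
```

```bash
cat > seg.py <<'E'
from h import *
th=-.3815;t=np.array((.5865,.0274)); c,n=np.cos(th),np.sin(th); Rc=np.array([[c,-n],[n,c]])
def W(q): return np.append(t+Rc@np.array(q[:2]),q[2])
def mask(p):
    I=p['image'].astype(int); m=((I[...,1]-I[...,2]>4)&(I.mean(-1)<125)&(abs(I[...,0]-I[...,1])<18)).astype(np.uint8)
    o=np.zeros_like(m); u=proj(p,W((.0,-.07,.07))).astype(int); o[u[1]-35:u[1]+35,u[0]-45:u[0]+45]=m[u[1]-35:u[1]+35,u[0]-45:u[0]+45]
    k,l,st,_=cv2.connectedComponentsWithStats(o); i=1+st[1:,4].argmax(); return (l==i),st[i]
def axepts(x,y,z,pitch,yaw=0):
    # x,y,z of underside centre; nose-down pitch
    P=[]
    for X,hy,z0,z1 in((-.05,.011,.008,.028),(-.03,.0205,0,.036),(.03,.0205,0,.036),(.05,.018,.01,.024)):
        for s in(-1,1):
            for Z in(z0,z1): P.append((X,s*hy,Z))
    return R.from_euler('zy',[yaw,pitch]).apply(P)+[x,y,z]
E
python3 - <<'E'
from seg import *
b=cam('side');m,st=mask(b);print('mask',st)
ys,xs=np.nonzero(m)
for r in range(ys.min(),ys.max()+1,2): print(r,xs[ys==r].min(),xs[ys==r].max())
for nm,a in(('tip22',(-.027,-.086,.058,.38)),('tip+15',(-.012,-.086,.055,.38)),('tip+25',(-.0,-.086,.052,.35)),('flatfoam',(-.027,-.086,.064,0)),('floor',(0,-.086,.036,0))):
    U=np.array([proj(b,W(q)) for q in axepts(*a)]); h=cv2.convexHull(U.astype(np.float32))[:,0]
    print(nm,np.round(U.min(0)),np.round(U.max(0)))
E
```

```text
mask [295 226  30  18 356]
226 301 304
228 296 310
230 295 316
232 295 318
234 295 320
236 297 321
238 299 323
240 301 324
242 306 324
tip22 [293. 223.] [328. 246.]
tip+15 [298. 224.] [333. 246.]
tip+25 [302. 225.] [337. 246.]
flatfoam [291. 223.] [326. 242.]
floor [300. 230.] [335. 250.]
```

The axe is tipped nose-down on the pocket's edge, with its butt at about case x = -70 mm. I'll push it in slowly.

Emit:
step_arm --series '[0,0,0.03,0,0,0,0.046,0,-0.008,0,0.046,0,-0.016,0,0.046,0,-0.022,0,0.054,0,-0.03,0,0.06,0,-0.036,0,0.06,0,-0.036,0,0.06,0]'

```text
time: 17.85
tool_pos: [0.4922, -0.0272, 0.0723]
tcp_rot: [0.596, 3.084, -0.0]
wrist_force: [0.2, 0.1, 0.7]
width: -0.0
grip_force: 0.0
```

```bash
cat > chk.py <<'E'
from seg import *
s=monitor.read_state();print(s['tool_pos'],s['wrist_force'],s['width'],s['time'],'case',Rc.T@(np.array(s['tool_pos'])[:2]-t))
for nme in('side',):
    b=cam(nme);m,st=mask(b);print('mask',st); ys,xs=np.nonzero(m)
    print([(r,xs[ys==r].min(),xs[ys==r].max()) for r in range(ys.min(),ys.max()+1,2)])
E
python3 chk.py
```

```text
[ 0.4922 -0.0272  0.0723] [0.21   0.0841 0.6729] -0.0004492710484382323 17.85 case [-0.0672 -0.0858]
mask [299 227  32  16 350]
[(227, np.int64(307), np.int64(307)), (229, np.int64(301), np.int64(315)), (231, np.int64(299), np.int64(321)), (233, np.int64(299), np.int64(324)), (235, np.int64(300), np.int64(326)), (237, np.int64(302), np.int64(328)), (239, np.int64(303), np.int64(329)), (241, np.int64(304), np.int64(330))]
```

Emit:
step_arm --series '[-0.005,0,0.0,0,-0.01,0,0.002,0,-0.015,0,0.004,0,-0.015,0,0.004,0]'

```text
time: 18.4
tool_pos: [0.506, -0.0327, 0.0683]
tcp_rot: [-0.596, -3.084, 0.0]
wrist_force: [-0.8, 0.5, -0.5]
width: 0.002
grip_force: 0.0
```

```bash
python3 chk.py; python3 - <<'E'
from seg import *
b=cam('side')
for x in(-.01,0,.01,.02): 
    U=np.array([proj(b,W(q)) for q in axepts(x,-.086,.036,0)]); print(x,np.round(U.min(0)),np.round(U.max(0)))
E
```

```text
[ 0.506  -0.0327  0.0683] [-0.7564  0.4884 -0.4819] 0.002154311633608505 18.4 case [-0.0523 -0.0857]
mask [303 232  34  12 313]
[(232, np.int64(309), np.int64(326)), (234, np.int64(305), np.int64(331)), (236, np.int64(304), np.int64(335)), (238, np.int64(303), np.int64(336)), (240, np.int64(303), np.int64(336)), (242, np.int64(304), np.int64(323))]
-0.01 [297. 230.] [332. 250.]
0 [300. 230.] [335. 250.]
0.01 [303. 230.] [339. 249.]
0.02 [307. 230.] [342. 249.]
```

The axe has dropped off the edge into the pocket. I'll retract and check it's lying flat.

Emit:
step_arm --series '[0.03,0,-0.02,0,0.05,0,-0.07,0,0.05,0.05,-0.12,0,0.05,0.11,-0.13,0,0.05,0.13,-0.13,0,0.05,0.13,-0.13,0]'

```text
time: 19.25
tool_pos: [0.5088, 0.1083, 0.1994]
tcp_rot: [0.591, 3.083, 0.001]
wrist_force: [-0.7, -0.1, -0.1]
width: -0.001
grip_force: 0.0
```

```bash
python3 chk.py; cat > fit.py <<'E'
from seg import *
from scipy.optimize import minimize
ps=[cam('side'),cam('wrist')]; s=monitor.read_state()
ms=[mask(p)[0] for p in ps]; print([ (m.sum(),)+tuple(mask(p)[1]) for m,p in zip(ms,ps)])
m=ms[1]; ys,xs=np.nonzero(m)
for u in((xs[ys==ys.min()].mean(),ys.min()),(xs[ys==ys.max()].mean(),ys.max()),(xs.min(),ys[xs==xs.min()].mean()),(xs.max(),ys[xs==xs.max()].mean())):
    print(np.round(u),[np.round(Rc.T@(atz(ps[1],u,z)[:2]-t),3) for z in(.036,.054,.072)])
def sil(p,a):
    o=np.zeros((480,640),np.uint8); U=np.array([proj(p,W(q)) for q in axepts(*a)])
    cv2.fillConvexPoly(o,cv2.convexHull(np.round(U).astype(np.int32)),1); return o>0
def cost(a): 
    f=0
    for p,m in list(zip(ps,ms))[1:]:
        o=sil(p,a); f+=(o^m).sum()/m.sum()
    return f
for pitch in(0,.15,.3,.4):
    best=min((minimize(cost,[x,-.08,.036 if pitch==0 else .045,pitch,0.],method='Nelder-Mead',options=dict(initial_simplex=np.array([[x,-.08,.036+.03*pitch,pitch,0]]+[[x+.01*(i==0),-.08+.01*(i==1),.036+.03*pitch+.006*(i==2),pitch+.1*(i==3),.15*(i==4)] for i in range(5)]))) for x in(0.,.015)),key=lambda r:r.fun)
    print(pitch,best.x,best.fun)
E
python3 fit.py
```

```text
[0.5088 0.1083 0.1994] [-0.6567 -0.0808 -0.0817] -0.000505569275584468 19.25 case [-0.1023  0.0461]
mask [302 232  35  12 295]
[(232, np.int64(318), np.int64(324)), (234, np.int64(307), np.int64(333)), (236, np.int64(304), np.int64(335)), (238, np.int64(302), np.int64(336)), (240, np.int64(302), np.int64(336)), (242, np.int64(302), np.int64(324))]
[(np.int64(292), np.int32(302), np.int32(232), np.int32(35), np.int32(12), np.int32(292)), (np.int64(3404), np.int32(148), np.int32(308), np.int32(57), np.int32(70), np.int32(3404))]
[172. 308.] [array([-0.016, -0.094]), array([-0.026, -0.086]), array([-0.036, -0.078])]
[174. 377.] [array([ 0.063, -0.103]), array([ 0.048, -0.094]), array([ 0.034, -0.085])]
[148. 312.] [array([-0.011, -0.118]), array([-0.021, -0.109]), array([-0.032, -0.099])]
[204. 364.] [array([ 0.048, -0.071]), array([ 0.034, -0.064]), array([ 0.02 , -0.058])]
0 [ 0.0298 -0.1035  0.0022  0.4219 -0.0628] 0.1518801410105758
0.15 [ 0.0137 -0.0928  0.0243  0.4727 -0.1603] 0.1762632197414806
0.3 [ 0.0066 -0.0891  0.0343  0.5143 -0.1668] 0.1897767332549941
0.4 [-0.0004 -0.084   0.0424  0.5616 -0.2093] 0.2018213866039953
```

```bash
sed -i 's/u\[1\]-35:u\[1\]+35,u\[0\]-45:u\[0\]+45/max(0,u[1]-k):u[1]+k,max(0,u[0]-k):u[0]+k/g; s/def mask(p):/def mask(p,k=40):/; s/k,l,st,_=cv2/kk,l,st,_=cv2/' seg.py
sed -i 's/mask(p)\[0\] for p in ps/mask(p,[40,110][p is ps[1]])[0] for p in ps/; s/mask(p)\[1\]/mask(p,110)[1]/' fit.py
python3 fit.py; python3 - <<'E'
from seg import *
w=cam('wrist'); I=w['image'].astype(int)
for r in range(280,420,6): print(r,' '.join('%3d%+d'%(I[r,cc].mean(),I[r,cc,1]-I[r,cc,2]) for cc in range(120,250,8)))
E
```

```text
[(np.int64(300), np.int32(302), np.int32(232), np.int32(36), np.int32(12), np.int32(300)), (np.int64(4195), np.int32(148), np.int32(291), np.int32(58), np.int32(94), np.int32(4195))]
[171. 291.] [array([-0.034, -0.094]), array([-0.043, -0.086]), array([-0.052, -0.078])]
[172. 384.] [array([ 0.071, -0.107]), array([ 0.056, -0.098]), array([ 0.041, -0.089])]
[148. 311.] [array([-0.013, -0.119]), array([-0.023, -0.109]), array([-0.033, -0.1  ])]
[205. 362.] [array([ 0.045, -0.071]), array([ 0.031, -0.064]), array([ 0.018, -0.057])]
0 [ 0.0136 -0.0971  0.0164  0.2129 -0.0556] 0.18116805721096543
0.15 [ 0.0016 -0.0893  0.033   0.3236 -0.0957] 0.22598331346841477
0.3 [-0.0085 -0.0822  0.047   0.3779 -0.1931] 0.266746126340882
0.4 [-0.0103 -0.0821  0.0475  0.4435 -0.1518] 0.27056019070321813
280 154+2 156+0 153+3 152+4 156+2 154+2 155+4 156+6 156+5 154+3 156+4 156+5 156+4 155+4 155+6 159+2 157+1
286 155+4 151+5 154+3 154+3 156+1 156+2 153+1 154+6 155+4 156+5 155+3 156+2 152+4 155+4 152+6 156+5 155+3
292 154+2 153+3  74+1  76+2  62+0  65+8  67+6  72+8  61+8  61+2  63+0  61+1  61+2  62+2  65+
[... 1616 characters left out ...]
+14  92+14  30-3  29-1  26+0  24-3  26-1  25-3  26-2  38-4  35-5
388 151+2 151+2 150+2 150+2  70+2  67+2  62+1  28+0  29-2  24-3  29-3  27-1  26-5  27-3  34-1  37+0  26+0
394 151+3 151+3 150+2 148+1  72+2  66+2  29-1  31+0  26-2  25-1  28-1  28-3  24-3  40-1  35-4  41-2  46-5
400 151+4 149+2 150+4 153+2  41+0  28-2  28-2  31-2  27-2  29-3  28-3  29-4  34-2  35-2  43-4  43-3  44-3
406 150+4 149+4 151+3  29+0  29+0  28-1  27-2  28-2  26-2  24-2  34-1  33-4  35-3  40-5  45-3  41-2  45-2
412 150+3 149+3  29-3  30-1  31-1  25-4  28+2  24-3  25-1  35-1  36-6  38-3 150+1  40-2  44-3  42-2  37-3
418 131+3  31+1  33+1  30-1  28-2  29-3  25-4  27-3  36-2  36+1  36-2 148+2  25-2  38-4  42-2  44-1  26-5
```

The mask places the axe at about case (7, -86), with its top level with the foam, flat in the pocket. Next I'll turn and open the gripper in front of the knee roller.

Emit:
step_arm --series '[0.012,0.02,0,0.18,0.012,0.04,0,0.36,0.012,0.06,0,0.54,0.012,0.075,0,0.72,0.012,0.075,0,0.9,0.012,0.075,0,1.08,0.012,0.075,0,1.26,0.012,0.075,0,1.44]' --gripper 1.0

```text
time: 20.55
tool_pos: [0.5244, 0.1798, 0.1982]
tcp_rot: [-2.489, -1.917, 0.001]
wrist_force: [-0.3, 0.4, 0.2]
width: 1.0
grip_force: 0.0
```

Emit:
step_arm --series '[0,0,0,0.136,0,0,0,0.136,0,0,0,0.136]'

```text
time: 20.92
tool_pos: [0.5245, 0.1803, 0.1984]
tcp_rot: [-2.606, -1.755, 0.0]
wrist_force: [0.2, 0.1, 0.6]
width: 1.001
grip_force: 0.0
```

```bash
cat > st.py <<'E'
from seg import *
s=monitor.read_state(); M=R.from_rotvec(s['tcp_rot']).as_matrix()
print(s['tool_pos'],s['wrist_force'],s['width'],s['time'],'case',Rc.T@(np.array(s['tool_pos'])[:2]-t),'tool y in case deg',np.degrees(np.arctan2(M[1,1],M[0,1])-th))
E
python3 st.py; python3 - <<'E'
from seg import *
w=cam('wrist')
for l in('knee_roller','whorl'):print(l,[(np.round(r['point']),round(r['score'],2)) for r in viewer.spot_point(w,l)],[np.round(r['extent']) for r in viewer.boxes_of(w,l)][:2])
print('exp',proj(w,W((0,.121,.123))),'finger tip', proj(w,W((0,0,0)))*0)
r=viewer.spot_point(w,'knee_roller')
if r:
    o,d=ray(w,r[0]['point'])
    for z in(.118,.123,.128): print(z,Rc.T@(atz(w,r[0]['point'],z)[:2]-t))
E
```

```text
[0.5245 0.1803 0.1984] [0.1805 0.0805 0.6326] 1.0006169624547343 20.925 case [-0.1145  0.1188] tool y in case deg -0.23023736014740315
knee_roller [(array([497., 256.]), 0.71)] [array([508., 251., 264.,  67.])]
whorl [(array([456., 286.]), 0.75)] [array([459., 291.,  70.,  65.])]
exp [496.638  250.7059] finger tip [0. 0.]
0.118 [0.0037 0.1153]
0.123 [0.0011 0.1172]
0.128 [-0.0016  0.1192]
```

The roller is where expected. I'll bring the forward finger over it.

Emit:
step_arm --series '[0.002,0.03,0.02,0,0.002,0.055,0.04,0,0.002,0.06,0.06,0,0.002,0.06,0.068,0,0.002,0.06,0.068,0]'

```text
time: 21.85
tool_pos: [0.5794, 0.1602, 0.1294]
tcp_rot: [-2.606, -1.753, 0.004]
wrist_force: [-0.1, -0.7, 0.3]
width: 0.996
grip_force: 0.0
```

Emit:
step_arm --series '[0,0.001,0.008,0,0,0.001,0.012,0,0,0.001,0.012,0]'

```text
time: 22.22
tool_pos: [0.5822, 0.1599, 0.1191]
tcp_rot: [2.607, 1.753, 0.002]
wrist_force: [1.3, 0.2, 3.1]
width: 1.004
grip_force: 0.8
```

```bash
python3 st.py
```

```text
[0.5822 0.1599 0.1191] [1.2616 0.1522 3.1096] 1.00446233143013 22.225 case [-0.0533  0.1214] tool y in case deg -0.3052671848446907
```

Contact is at 3 N. Pushing the knee through.

Emit:
step_arm --series '[0,0.002,0.008,0,0,0.003,0.016,0,0,0.004,0.024,0,0,0.004,0.03,0,0,0.004,0.034,0]'

```text
time: 22.85
tool_pos: [0.5855, 0.158, 0.0838]
tcp_rot: [2.607, 1.753, -0.001]
wrist_force: [0.7, 0.3, 1.6]
width: 0.999
grip_force: 0.7
```

```bash
python3 st.py; cat > lid.py <<'E'
from seg import *
b=cam('side');a=cam('scene')
for nme,p in(('side',b),('scene',a)):
    r=viewer.spot_point(p,'lid_bar')[:2]; print(nme,[(np.round(x['point']),round(x['score'],2)) for x in r])
    print([(round(an,2),np.round(proj(p,W((.105-.26*np.cos(an),0,.08+.26*np.sin(an)+.004*np.cos(an)))))) for an in(0,.05,.3,.7,.9,1.0,1.07,1.15)])
E
python3 lid.py
```

```text
[0.5855 0.158  0.0838] [0.7377 0.3164 1.555 ] 0.9990896747367702 22.85 case [-0.0496  0.1208] tool y in case deg -0.32320475122993264
side [(array([303., 152.]), 0.82), (array([313., 238.]), 0.71)]
[(0, array([262., 221.])), (0.05, array([262., 217.])), (0.3, array([264., 198.])), (0.7, array([280., 169.])), (0.9, array([292., 156.])), (1.0, array([300., 151.])), (1.07, array([305., 148.])), (1.15, array([312., 144.]))]
scene [(array([345., 159.]), 0.91)]
[(0, array([323., 206.])), (0.05, array([323., 202.])), (0.3, array([326., 186.])), (0.7, array([334., 166.])), (0.9, array([340., 160.])), (1.0, array([344., 158.])), (1.07, array([347., 158.])), (1.15, array([350., 157.]))]
```

The lid is at about 1.02 rad. A little further, then retreat.

Emit:
step_arm --series '[0,0.001,0.006,0,0,0.001,0.01,0,0,0.001,0.01,0]'

```text
time: 23.42
tool_pos: [0.5871, 0.1579, 0.0753]
tcp_rot: [2.606, 1.753, 0.002]
wrist_force: [-2.6, 1.5, 4.8]
width: 1.0
grip_force: 1.3
```

```bash
python3 st.py; python3 lid.py | grep side
```

```text
[0.5871 0.1579 0.0753] [-2.551   1.4636  4.7778] 1.0004174147840745 23.425 case [-0.0481  0.1213] tool y in case deg -0.30398369679846315
side []
```

The lid now rests on the gripper, with a backward force of about 3 N. I'll retreat.

Emit:
step_arm --series '[0,-0.02,0,0,0,-0.05,0,0,0,-0.09,0,0,0,-0.13,-0.01,0,0,-0.17,-0.03,0,0,-0.19,-0.08,0,0,-0.2,-0.13,0,0,-0.2,-0.18,0]'

```text
time: 24.62
tool_pos: [0.3983, 0.2333, 0.2546]
tcp_rot: [-2.605, -1.754, 0.004]
wrist_force: [0.5, -0.3, 0.1]
width: 1.0
grip_force: 0.0
```

```bash
python3 st.py; python3 lid.py | grep -v '\[(0,'
```

```text
[0.3983 0.2333 0.2546] [ 0.5365 -0.2946  0.1286] 0.9998392300967985 24.625 case [-0.2513  0.121 ] tool y in case deg -0.23120904974623363
side [(array([277., 181.]), 0.81)]
scene [(array([332., 172.]), 0.61)]
```

The lid is sinking by itself, now at about 0.58 rad. I'll wait.

Emit:
step_arm --series '[0,0,0,0,0,0,0,0,0,0,0,0,0,0,0,0,0,0,0,0,0,0,0,0,0,0,0,0,0,0,0,0]'

```text
time: 25.82
tool_pos: [0.4012, 0.2333, 0.2545]
tcp_rot: [-2.607, -1.753, -0.0]
wrist_force: [0.0, -0.3, 0.6]
width: 1.0
grip_force: 0.0
```

Emit:
step_arm --series '[0,0,0,0,0,0,0,0,0,0,0,0,0,0,0,0,0,0,0,0,0,0,0,0,0,0,0,0,0,0,0,0]'

```text
time: 26.82
tool_pos: [0.4012, 0.2332, 0.2544]
tcp_rot: [2.607, 1.753, -0.0]
wrist_force: [-0.1, 0.5, 0.8]
width: 1.0
grip_force: 0.0
```

Emit:
step_arm --series '[0,0,0,0,0,0,0,0,0,0,0,0,0,0,0,0,0,0,0,0,0,0,0,0,0,0,0,0,0,0,0,0]'

```text
time: 27.82
tool_pos: [0.4012, 0.2332, 0.2545]
tcp_rot: [2.607, 1.753, 0.0]
wrist_force: [0.5, 0.8, -0.8]
width: 1.001
grip_force: 0.0
```

```bash
python3 st.py; python3 lid.py; python3 - <<'E'
from h import *
for n in('side','scene'):
    A=cv2.imread('pics/%s0.png'%n)[...,::-1].astype(int); p=cam(n); D=np.abs(p['image'].astype(int)-A).max(-1)>45
    k,l,st,_=cv2.connectedComponentsWithStats(D.astype(np.uint8)); print(n,[list(map(int,q)) for q in st[1:] if q[4]>15])
E
```

```text
[0.4012 0.2332 0.2545] [ 0.4633  0.8416 -0.7548] 1.0009792362555499 27.825 case [-0.2486  0.1221] tool y in case deg -0.321333501821165
side [(array([264., 224.]), 0.96)]
[(0, array([262., 221.])), (0.05, array([262., 217.])), (0.3, array([264., 198.])), (0.7, array([280., 169.])), (0.9, array([292., 156.])), (1.0, array([300., 151.])), (1.07, array([305., 148.])), (1.15, array([312., 144.]))]
scene [(array([325., 206.]), 0.62)]
[(0, array([323., 206.])), (0.05, array([323., 202.])), (0.3, array([326., 186.])), (0.7, array([334., 166.])), (0.9, array([340., 160.])), (1.0, array([344., 158.])), (1.07, array([347., 158.])), (1.15, array([350., 157.]))]
side [[11, 0, 12, 10, 52], [50, 0, 8, 15, 76], [65, 0, 19, 18, 89], [102, 0, 136, 69, 4063], [6, 8, 43, 15, 444], [46, 16, 26, 12, 148], [0, 18, 14, 38, 388], [74, 29, 56, 18, 368], [109, 74, 16, 4, 42], [203, 74, 29, 22, 509], [110, 76, 25, 12, 193], [197, 97, 52, 55, 1279], [122, 106, 6, 4, 17], [129, 129, 5, 6, 23], [0, 145, 81, 118, 4968], [112, 196, 34, 50, 593], [46, 209, 4, 10, 21], [98, 210, 30, 51, 337], [341, 304, 42, 18, 640]]
scene [[190, 0, 14, 35, 282], [216, 0, 154, 142, 4044], [315, 0, 46, 10, 260], [362, 0, 5, 5, 18], [379, 0, 25, 24, 197], [374, 17, 12, 7, 43], [383, 24, 8, 6, 18], [194, 41, 10, 27, 141], [220, 42, 7, 20, 78], [372, 47, 21, 13, 139], [376, 47, 17, 4, 28], [176, 70, 73, 79, 2196], [367, 92, 4, 9, 17], [211, 144, 20, 8, 39], [194, 148, 16, 4, 27], [225, 278, 21, 27, 399]]
```

Apart from the robot, only the axe's old spot differs from the starting pictures. The lid is shut and the other things are where they were.

```bash
python3 -c "
from workcell import job
print(job.finish_job())"
```

```text
the job is handed in; nothing more can be done
None
```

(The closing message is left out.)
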